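# Load the orange chip cassette into the reader

## Task

Draw the orange-framed chip cassette straight up out of the slotted rack by its top edge and stand it upright in the reader's loading channel, in front of the hood, lowering it gently onto the channel floor and letting go. Then push it along the channel, under the hood, until it is fully home against the end stop, and swing the red gate fully shut behind it. Do not drop the cassette or send it flying, and leave the other two cassettes and everything else on the bench where they are.

Things in the scene. Friction and masses are not known exactly. Their poses are not given: they have to be found in the camera images.
- cassette: The cassette to load: flat upright glass plate with an orange frame (the only orange cassette), 120 wide (its x) x 8 thick (its y) x 90 mm tall (its z). Origin at the centre of its underside. About 140 g. At the start it stands in one of the rack's three slots, 90 mm tall of which 50 mm shows above the slot walls.
- cassette_blue: Same cassette with a blue frame, in another slot of the rack; stays there. Origin and axes as for the orange one.
- cassette_white: Same cassette with a white frame, in another slot of the rack; stays there.
- rack: Fixed white slotted rack, 140 (x) x 180 (y) mm, origin at the centre of its underside. Slot floors 12 mm above the bench, slot walls' tops 52 mm above the bench. Three slots run along its x, at y = -55, 0 and +55 mm, each 10.4 mm wide.
- reader: Fixed reader, grey base 140 x 260 mm (x -60 to +80, y -130 to +130). Origin on the bench at the middle of its length. A steel channel, 10.4 mm wide, runs along its y at x = 0; its -y end (y = -125 mm) is open. A white hood with a blue top, 137 mm high, 120 mm wide, covers y = +45 to +130 mm. A loaded cassette stands with its x along the reader's y, either way round.
- load (a point): Point on the channel floor (20 mm above the bench) at reader y = -30 mm: where to stand the centre of the cassette's underside first (anything from y = -75 to 0 mm serves). Channel walls are straight up to 44 mm above the bench, then a flared lead-in, 28 mm wide at its top, ends 56 mm above the bench.
- home (a point): Point on the channel floor at reader y = +40 mm: the centre of the cassette's underside is here when it is fully home, its leading end against the black end stop at y = +100 mm. The hood's tunnel is 28 mm wide and its roof 125 mm above the bench; half of the home cassette is out in front of it.
- gate (a joint): Angle of the red gate in rad: 0 = shut across the channel just behind a cassette that is home, growing as it swings open towards the reader's -y end. It starts open at about 1.5 to 2.2 (arm roughly along the channel on its +x side) and stays where it is left. Light to push.
- gate_hinge (a point): On the gate's vertical hinge axis, at reader x = +62, y = -30 mm, at mid-height of the arm. The arm is 100 mm long from here, 10 mm thick, and stands 57 to 78 mm above the bench. At joint angle a it points along (-cos a, -sin a) in the reader's x, y.
- gate_pad (a point): Point on the gate arm's centre line, 75 mm from the hinge, at mid-height: a good place to push it.
- tube_rack: Green tube rack, 75 x 220 x 60 mm, bystander. Origin at the centre of its underside.
- jar: White-capped jar, 52 mm diameter, 80 mm high, bystander. Origin at the centre of its underside.
- chip_tray: Small steel chip tray, 44 x 100 x 14 mm, bystander. Origin at the centre of its underside.
Not all that is in view belongs to the job. What is shaped like the cassette but green or turquoise is not meant.

How it is judged:
On the way, in this order (a step that is already met when the one before it is completed fails the run):
1. the orange cassette has been drawn up clear of its slot (height (world z) of cassette above 0.06 m), for 0.1 s.
2. the orange cassette stands upright on the floor of the open channel in front of the hood, let go and still (x of cassette in the frame of reader between -0.004 and 0.004 m and z of cassette in the frame of reader below 0.025 m and angle between cassette's own z axis and vertical below 0.15 rad and angle between the x axis of cassette and the y axis of reader, either way round below 0.06 rad and linear speed of cassette below 0.02 m/s and contact force between cassette and the fingers below 0.1 N and y of cassette in the frame of reader between -0.075 and 0 m and value of joint gate above 0.5 rad), for 0.2 s.
3. the cassette has been pushed along the channel to the end stop (within 6 mm), still standing in the channel (x of cassette in the frame of reader between -0.004 and 0.004 m and z of cassette in the frame of reader below 0.025 m and angle between cassette's own z axis and vertical below 0.15 rad and angle between the x axis of cassette and the y axis of reader, either way round below 0.06 rad and y of cassette in the frame of reader between 0.034 and 0.045 m), for 0.1 s.
4. the gate is shut behind the home cassette (y of cassette in the frame of reader between 0.034 and 0.045 m and value of joint gate below 0.08 rad), for 0.1 s.
At the end, for the whole second after the job is handed in: The orange cassette stands upright (tilt under 0.15 rad) in the reader's channel, on its floor (within 5 mm), in line with it (0.06 rad), centred within 4 mm, fully home against the end stop (within 6 mm), at rest and let go; the gate is shut (joint below 0.08 rad) (all of step 4 and x of cassette in the frame of reader between -0.004 and 0.004 m and z of cassette in the frame of reader below 0.025 m and angle between cassette's own z axis and vertical below 0.15 rad and angle between the x axis of cassette and the y axis of reader, either way round below 0.06 rad and linear speed of cassette below 0.02 m/s and contact force between cassette and the fingers below 0.1 N); the robot touches nothing.
It fails at once if the orange cassette is dropped or sent flying (faster than 0.6 m/s while no finger touches it) (linear speed of cassette above 0.6 m/s and contact force between cassette and the fingers below 0.05 N).
It fails at once if the orange cassette falls over (tilted more than 0.7 rad) (angle between cassette's own z axis and vertical above 0.7 rad).
It fails at once if the blue or white cassette is moved by more than 20 mm (distance of any of cassette_blue, cassette_white from where it was at the start of the episode above 0.02 m).
It fails at once if the tube rack, jar or chip tray is moved by more than 30 mm (distance of any of tube_rack, jar, chip_tray from where it was at the start of the episode above 0.03 m).
It also fails if it takes over 56 s, if anything falls off the work surface, if the arm or the gripper's body presses on something with over 40 N, if the wrist force passes 120 N, or if a joint passes its speed limit or range.

## Robot

A 6-joint arm with a two-finger parallel gripper is mounted at the origin on the work surface. World frame = base frame: x ahead of the robot, y to its left, z up, the work surface at z = 0. Lengths are in m, angles in rad, forces in N, time in s.
With the tool pointing down it reaches from about 0.275 to 1 m from the base axis. Payload 8.4 kg.
Tool frame: the origin (TCP) lies midway between the tips of the shut fingers; the grasp point (between the pads) lies 19 mm behind it; z points along the fingers, y is the line along which they close (so a half turn about z gives the same grasp; the last joint's range is limited). The gripper opens to 85 mm and grips with 20 to 120 N. Pads are 22 mm wide; open, the fingers measure 114 mm over their backs; the gripper's body (76 mm by 85 mm) begins 54 mm behind the grasp point. The pads swing forward as they close: fully open they stand 13 mm farther back than shut.
Start: joints at [-1.107, 0.353, 1.633, -0, 1.155, -0.002], TCP at [0.281, -0.558, 0.231] pointing down, gripper open.
Joint ranges: [-2.63, 2.63], [-0.92, 2.1], [0.06, 2.66], [-1.3, 4.44], [0, 2.69], [-3.02, 3.02]. Speed limits (rad/s): [2.22, 2.22, 2.79, 3.14, 3.14, 3.14].

## Interface

Orientations are given as a unit quaternion [x, y, z, w].
In Python, from workcell import manip gives the robot as it stands.
- The arm moves only by the tool servo_tool, never from a script. Its argument "steps" is a list of rows, each a list of 5 numbers: the opening, from -1 (shut) to 1 (fully open), then the shift along the tool's x, y, z in mm, then the turn about the tool's z in degrees. A call has 1 to 5 rows; each row shifts and turns the commanded pose from where the row before left it, along the tool's axes as they then stand; what a row does not reach is not made up. A row lasts 1/10 s, in which the tool goes at most 50 mm and 8.59 degrees, less where a joint would pass 70% of its speed; a pose out of reach is approached as far as the arm can. A call is refused whole if a number of a shift passes 50 or a number of a turn 8.59, either way. A call with a gripper value outside its range is refused whole. The fingers move at their own pace and stop on an object; the grip force is fixed at half the most. Time passes only in rows, so rows that do not move let the fingers close. It gives the time, the measured TCP pose, the force, the opening and the grip force at its end, in the units of the state.
- manip.get_obs(): the state, without advancing time (a new reading comes with each control period).
- manip.capture(name): name is "side" or "top"; returns a dict with "img" (480x640x3 uint8, red, green, blue), "mtx" (3x3 intrinsics, pixels), "xyz" and "rotation" of the camera in the world. Camera axes: x right, y down, z forward; pixel columns grow to the right and rows downward; lengths in m; the calibration is good to about 2 mm. A picture is of the moment at which its call begins. There is no depth.
- manip.job_done(): hands the job in; it is judged then, once.
The state is a dict: "time": time; "joint_pos": joint angles; "joint_velocities": joint speeds; "joint_efforts": joint torques, N m; "tcp_pos": TCP position; "ee_rot": TCP orientation; "ft_force": force on the tool from outside, world axes, zero at the start; "torque": the same for the moment, N m; "opening": opening from 0.0 (shut) to 1.0 (fully open); "grasp_force": force on a finger pad.
Only numpy, scipy, OpenCV 4.12 (cv2) and the standard library are available. Lean on these libraries where they do the work, as an engineer would, in place of code of your own. Each camera call takes 0.05 s, during which the arm holds its last target. There are 200 camera calls.

## Working session

There is one attempt and no reset: what is moved stays moved. The work goes in short steps, Python scripts to look and compute and a tool call to move; the robot and the scene stay as the last step left them, time stands still between calls to the robot, and variables do not carry over. Pictures are saved under pics/ and viewed, at most 10 in all, crops included, and the job is handed in when it is done.

Besides the shell and the picture viewer there is one more tool, called after ">>>" by a JSON object that holds its "api" and its "payload". servo_tool: Moves the arm, as the interface text tells. Its arguments: {"type":"object","properties":{"steps":{"type":"array","items":{"type":"array","items":{"type":"number"}}}},"required":["steps"]}

```bash
mkdir -p pics
python3 - <<'E'
from workcell import manip
import cv2,json
o=manip.get_obs();print(o)
for n in("top","side"):
    c=manip.capture(n);cv2.imwrite(f"pics/{n}0.png",c["img"][:,:,::-1]);print(n,c["mtx"],c["xyz"],c["rotation"])
E
```

```text
{'time': 0.0, 'joint_pos': array([-1.10743160e+00,  3.53684152e-01,  1.63417048e+00,  3.00350170e-05,
        1.15520366e+00, -2.40696668e-03]), 'joint_velocities': array([-7.63202807e-05, -2.24246838e-04, -3.46713334e-04,  4.66757051e-04,
        4.55861714e-04,  1.60147842e-03]), 'joint_efforts': array([ 3.03905501e-03, -6.05252123e+01, -3.42064583e+01,  2.77534718e-04,
        9.29054775e-03,  3.63803174e-07]), 'tcp_pos': array([ 0.28047569, -0.55797125,  0.23052365]), 'ee_rot': array([ 9.73005573e-01,  2.30780452e-01, -1.54036221e-04, -7.16578043e-04]), 'ft_force': array([-0.49193387, -1.03873948,  0.38085944]), 'torque': array([-0.04365844, -0.00842802, -0.02046535]), 'grasp_force': 0.0, 'opening': 0.9971827555746523}
top [[505.29031638   0.         325.19340491]
 [  0.         505.29031638 246.07820298]
 [  0.           0.           1.        ]] [ 0.50544299 -0.04693804  1.24597513] [ 0.70718097 -0.70628338  0.02170652 -0.02424231]
side [[539.59592178   0.         316.64502953]
 [  0.         539.59592178 238.22594057]
 [  0.           0.           1.        ]] [0.51008511 1.22702741 0.89421331] [-0.0152561   0.87721605 -0.47970354  0.01199028]
```

View pics/top0.png

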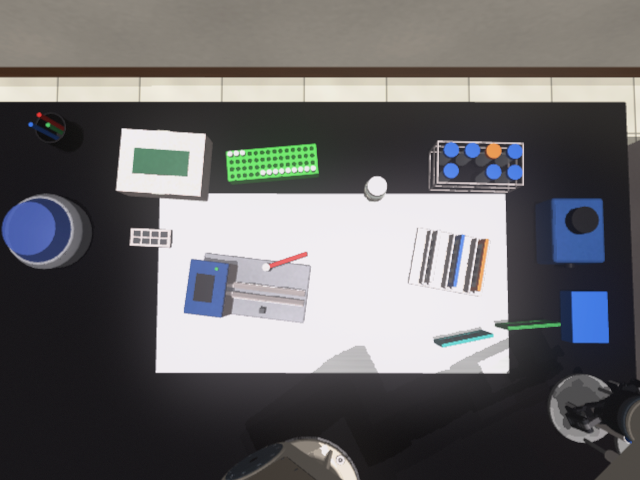

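View pics/side0.png

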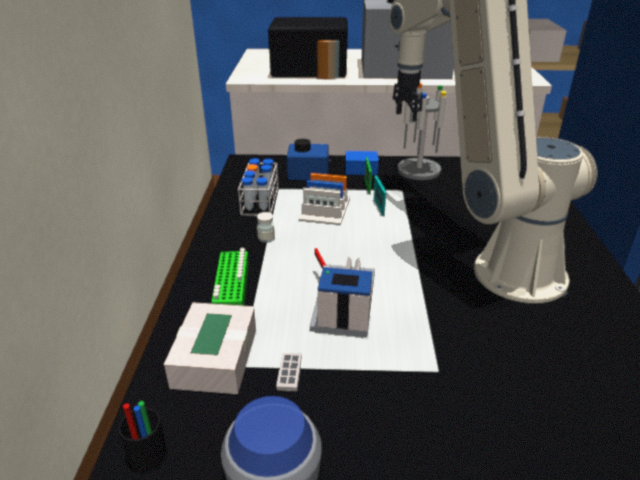

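The top view has image up = +x and left = +y. The rack is near (450,262) with orange in its rightmost slot (~(482,263)). The reader is near (250,287), with the hood at its left (+y world), and the red gate runs from (267,267) to (307,254). The side view agrees. I'll zoom in on both.

```bash
cat > h.py <<'E'
import numpy as np,cv2
from scipy.spatial.transform import Rotation as R
def ray(c,uv,z):
    uv=np.atleast_2d(uv).astype(float);K=c["mtx"]
    d=np.c_[(uv-K[:2,2])/[K[0,0],K[1,1]],np.ones(len(uv))]@R.from_quat(c["rotation"]).as_matrix().T
    return c["xyz"]+d*((z-c["xyz"][2])/d[:,2])[:,None]
def proj(c,P):
    q=(np.atleast_2d(P)-c["xyz"])@R.from_quat(c["rotation"]).as_matrix()
    q=q@c["mtx"].T
    return q[:,:2]/q[:,2:]
def mask(c,lo,hi):
    return cv2.inRange(cv2.cvtColor(c["img"],cv2.COLOR_RGB2HSV),lo,hi)
E
python3 - <<'E'
from h import *
from workcell import manip
c=manip.capture("top");i=c["img"][:,:,::-1]
print(ray(c,[[320,0],[0,240],[320,240]],0))
a=cv2.resize(i[220:305,400:500],None,fx=6,fy=6,interpolation=cv2.INTER_CUBIC)
b=cv2.resize(i[240:335,175:325],None,fx=5,fy=5,interpolation=cv2.INTER_CUBIC)
cv2.imwrite("pics/rack.png",a);cv2.imwrite("pics/reader.png",b)
m=mask(c,(5,120,90),(20,255,255));n,l,s,ce=cv2.connectedComponentsWithStats(m)
for k in range(1,n):
  if s[k,4]>15:
    print(s[k],ce[k])
    p=np.argwhere(l==k)[:,::-1]; 
    if s[k,0]>440: print(cv2.minAreaRect(p.astype(np.float32)));print(ray(c,cv2.boxPoints(cv2.minAreaRect(p.astype(np.float32))),.102))
m=mask(c,(0,150,90),(4,255,255))|mask(c,(172,150,90),(180,255,255))
n,l,s,ce=cv2.connectedComponentsWithStats(m)
for k in range(1,n):
  if s[k,4]>15:
    p=np.argwhere(l==k)[:,::-1].astype(np.float32);print('red',s[k],cv2.minAreaRect(p));print(ray(c,cv2.boxPoints(cv2.minAreaRect(p)),.078))
E
```

```text
[[ 1.21585872 -0.02828534  0.        ]
 [ 0.60070144  0.76367038  0.        ]
 [ 0.60158334 -0.02954634  0.        ]]
[485 144  17  15 197] [493.07106599 150.65482234]
((493.0, 151.0), (14.0, 16.0), 90.0)
[[ 0.81522946 -0.40944101  0.102     ]
 [ 0.8152451  -0.44613799  0.102     ]
 [ 0.78266087 -0.44544771  0.102     ]
 [ 0.78264155 -0.40881751  0.102     ]]
[477 239  11  52 152] [482.26315789 263.36184211]
((481.9498291015625, 264.4112548828125), (3.1528022289276123, 51.782386779785156), 9.162346839904785)
[[ 0.48172129 -0.38340921  0.102     ]
 [ 0.59731429 -0.4041756   0.102     ]
 [ 0.59617983 -0.41120599  0.102     ]
 [ 0.48060412 -0.39039581  0.102     ]]
red [ 36 112   6   6  25] ((38.749996185302734, 114.25000762939453), (4.242640495300293, 4.949747085571289), 45.0)
[[0.89201083 0.64177189 0.078     ]
 [0.90044073 0.63381297 0.078     ]
 [0.89321761 0.62643826 0.078     ]
 [0.88479434 0.63439708 0.078     ]]
```

View pics/rack.png

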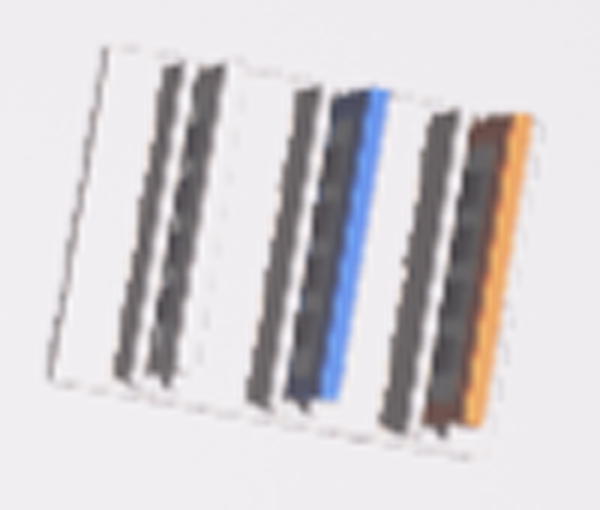

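View pics/reader.png

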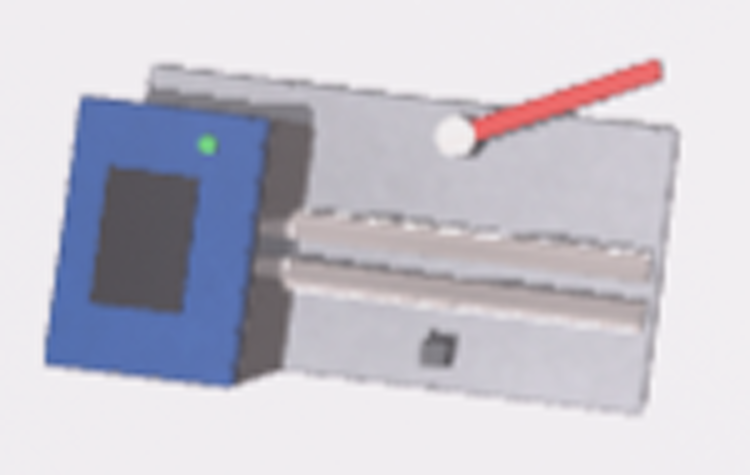

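Orange's bright top edge runs from about (487,239) to (479,291), and blue is in the middle slot. The reader's channel strips are visible, and the gate is open, pointing away from the channel. Next I measure the orange edge, the hood top, the channel walls and the gate.

Run:
```python
from h import *
from workcell import manip
c=manip.capture("top");i=c["img"]
def rect(m,box,z,name):
    mm=np.zeros_like(m);x0,y0,x1,y1=box;mm[y0:y1,x0:x1]=m[y0:y1,x0:x1]
    n,l,s,_=cv2.connectedComponentsWithStats(mm);k=1+np.argmax(s[1:,4])
    p=np.argwhere(l==k)[:,::-1].astype(np.float32);r=cv2.minAreaRect(p)
    b=ray(c,cv2.boxPoints(r),z)[:,:2]
    e=np.roll(b,-1,0)-b;L=np.linalg.norm(e,axis=1);j=L.argmax()
    print(name,s[k,4],'ctr',ray(c,[r[0]],z)[0,:2].round(4),'sz',L[:2].round(4),'ang',(np.degrees(np.arctan2(*e[j][::-1]))%180).round(2))
    w=ray(c,p,z)[:,:2]; ctr=w.mean(0);u=np.linalg.svd(w-ctr)[2][0]; print('   mean',ctr.round(4),'pca',(np.degrees(np.arctan2(u[1],u[0]))%180).round(2))
rect(mask(c,(5,100,170),(20,255,255)),(470,230,495,300),.102,'orange')
rect(mask(c,(100,100,170),(125,255,255)),(440,220,475,300),.102,'blue')
rect(mask(c,(0,90,150),(8,255,255))|mask(c,(172,90,150),(180,255,255)),(260,240,320,280),.078,'gate')
h=mask(c,(100,80,60),(125,255,255));h=cv2.morphologyEx(h,cv2.MORPH_CLOSE,np.ones((25,25)))
rect(h,(175,250,236,325),.137,'hood')
# channel profiles: columns of pixels in gray
g=cv2.cvtColor(i,cv2.COLOR_RGB2GRAY)
for u in (245,260,275,290,300):
    print(u,[int(x) for x in g[276:310,u]])
```

```text
orange 147 ctr [ 0.5386 -0.398 ] sz [0.1174 0.0063] ang 169.81
   mean [ 0.5393 -0.3982] pca 169.84
blue 135 ctr [ 0.5485 -0.3442] sz [0.1157 0.0056] ang 169.69
   mean [ 0.5486 -0.3442] pca 169.66
gate 162 ctr [0.5502 0.0433] sz [0.0899 0.0095] ang 108.54
   mean [0.5499 0.0444] pca 108.95
hood 2046 ctr [0.4858 0.218 ] sz [0.1178 0.0838] ang 173.29
   mean [0.4857 0.2179] pca 172.73
245 [188, 189, 190, 189, 189, 189, 179, 162, 174, 189, 185, 184, 185, 186, 189, 175, 139, 147, 174, 171, 171, 186, 217, 219, 192, 193, 194, 195, 195, 196, 197, 197, 196, 196]
260 [194, 194, 194, 194, 194, 194, 193, 170, 163, 192, 186, 186, 180, 180, 180, 183, 193, 192, 168, 145, 168, 167, 170, 188, 216, 219, 197, 197, 197, 190, 178, 149, 112, 128]
275 [197, 199, 199, 198, 198, 197, 197, 197, 197, 198, 204, 197, 182, 185, 180, 181, 188, 196, 199, 174, 132, 149, 171, 168, 172, 189, 217, 220, 199, 199, 200, 199, 199, 200]
290 [201, 200, 200, 201, 201, 202, 201, 200, 200, 199, 198, 174, 155, 186, 189, 188, 185, 185, 188, 195, 200, 177, 140, 158, 173, 173, 179, 196, 218, 220, 204, 203, 203, 203]
300 [204, 202, 201, 201, 202, 202, 202, 203, 204, 203, 202, 201, 177, 175, 204, 190, 190, 187, 185, 182, 189, 202, 202, 179, 154, 172, 173, 177, 190, 217, 220, 200, 201, 204]
```

Run:
```python
from h import *
from workcell import manip
c=manip.capture("top")
g=cv2.cvtColor(c["img"],cv2.COLOR_RGB2GRAY).astype(float)
us=np.arange(242,304);lip=[];dark=[];up=[]
for u in us:
    r0=298+(u-242)*.131;s=np.arange(r0-1,r0+5,.05)
    col=np.interp(s,np.arange(480),g[:,u]);lip.append(s[np.gradient(cv2.GaussianBlur(col[:,None],(1,15),3)[:,0]).argmin()])
    r=r0-6.5;rows=np.arange(int(r-3),int(r+4));w=np.clip(182-g[rows,u],0,None)**2;dark.append((rows*w).sum()/w.sum())
    r=r0-16;rows=np.arange(int(r-3),int(r+4));w=np.clip(183-g[rows,u],0,None)**2;up.append((rows*w).sum()/max(w.sum(),1e-6))
for n,v,z in(('lip',lip,.056),('dark',dark,.03),('up',up,.05)):
    v=np.array(v);ok=(v>200);p=np.polyfit(us[ok],v[ok],1)
    for _ in range(5):
        e=np.abs(np.polyval(p,us)-v);ok=e<max(.4,np.median(e));p=np.polyfit(us[ok],v[ok],1)
    W=ray(c,np.c_[[245,300],np.polyval(p,[245,300])],z);d=W[0]-W[1]
    print(n,ok.sum(),W[:,:2].round(4).tolist(),'yaw of y axis off +y',np.degrees(np.arctan2(d[0],d[1])).round(2))
    for yaw in(7.3,):
        t=np.radians(yaw);ex=np.array([np.cos(t),-np.sin(t)])
        print('   ex.line',(W[:,:2]@ex).round(4),'ex.hood',np.array([.4858,.218])@ex, 'gate',np.array([.5502,.0433])@ex)
```

```text
lip 47 [[0.4565, 0.1453], [0.4409, 0.0162]] yaw of y axis off +y 6.89
   ex.line [0.4343 0.4353] ex.hood 0.45416223553514207 gate 0.5402384247605959
dark 56 [[0.4722, 0.1497], [0.4557, 0.0177]] yaw of y axis off +y 7.12
   ex.line [0.4494 0.4498] ex.hood 0.45416223553514207 gate 0.5402384247605959
up 37 [[0.4989, 0.1467], [0.4817, 0.0167]] yaw of y axis off +y 7.51
   ex.line [0.4762 0.4757] ex.hood 0.45416223553514207 gate 0.5402384247605959
```

>>> {"api": "servo_tool", "payload": {"steps": [[-0.1,45,0,0,0],[-0.1,45,0,0,0],[-0.1,45,0,0,0],[-0.1,45,0,0,0],[-0.1,45,0,0,0]]}}

```text
time: 0.75
tcp_pos: [0.4832, -0.4563, 0.2313]
ee_rot: [0.973, 0.231, -0.0, 0.0]
ft_force: [0.1, -0.3, -0.0]
opening: 0.445
grasp_force: 0.0
```

>>> {"api": "servo_tool", "payload": {"steps": [[-0.1,0,0,0,7.4],[-0.1,0,0,0,7.4],[-0.1,0,0,0,7.4],[-0.1,0,0,0,7.4],[-0.1,0,0,0,7.3]]}}

```text
time: 1.25
tcp_pos: [0.4818, -0.4572, 0.2311]
ee_rot: [0.996, -0.092, -0.0, -0.0]
ft_force: [-0.3, -0.2, -0.3]
opening: 0.449
grasp_force: 0.0
```

```bash
cat >> h.py <<'E'
T0=np.radians(7.1);EX=np.array([np.cos(T0),-np.sin(T0)]);EY=np.array([np.sin(T0),np.cos(T0)]);O=.4555*EX+.189*EY
def st(o,tgt=None,ang=None):
    M=R.from_quat(o["ee_rot"]).as_matrix();a=np.degrees(np.arctan2(M[1,0],M[0,0]))
    p=o["tcp_pos"];print('t',round(o["time"],2),'tcp',p.round(4),'xang',a.round(2),'tilt',M[2].round(4),'open',round(o["opening"],3),'grip',round(o["grasp_force"],1),'F',o["ft_force"].round(1))
    print(' reader frame',(np.array([EX,EY])@(p[:2]-O)).round(4))
    if ang is not None: 
        d=(ang-a+90)%180-90; print(' toolturn',(-d).round(2))
        y=np.radians(a)
    if tgt is not None: print(' tool shift mm',(M.T@(np.array(tgt)-p)*1000).round(1))
E
python3 -c "
from h import *
from workcell import manip
st(manip.get_obs(),[.5388,-.398,.15],-10.2)"
```

```text
t 1.25 tcp [ 0.4818 -0.4572  0.2311] xang -10.51 tilt [-3.e-04 -2.e-04 -1.e+00] open 0.449 grip 0.0 F [-0.3 -0.2 -0.3]
 reader frame [ 0.0791 -0.5832]
 toolturn -0.31
 tool shift mm [ 45.3 -68.6  81.1]
```

>>> {"api": "servo_tool", "payload": {"steps": [[-0.1,23,-34,0,-0.3],[-0.1,22,-35,0,0],[-0.1,0,0,40,0],[-0.1,0,0,40,0],[-0.1,0,0,0,0]]}}

```text
time: 1.75
tcp_pos: [0.5353, -0.3946, 0.1458]
ee_rot: [0.996, -0.086, -0.004, -0.002]
ft_force: [-0.7, 0.7, -0.4]
opening: 0.45
grasp_force: 0.0
```

Run:
```python
from h import *
from workcell import manip
st(manip.get_obs(),[.5388,-.398,.064],-10.2)
c=manip.capture("side");i=c["img"][:,:,::-1]
print(proj(c,[[.5388,-.398,.102],manip.get_obs()["tcp_pos"]]))
a=cv2.resize(i[120:240,260:420],None,fx=5,fy=5,interpolation=cv2.INTER_CUBIC);cv2.imwrite("pics/s1.png",a)
```

```text
t 1.75 tcp [ 0.5353 -0.3946  0.1458] xang -9.87 tilt [-0.0085 -0.0042 -1.    ] open 0.45 grip 0.0 F [-0.7  0.7 -0.4]
 reader frame [ 0.1244 -0.5144]
 toolturn 0.33
 tool shift mm [ 4.8  3.1 81.8]
[[328.23520541 175.17393777]
 [328.97882543 162.47797799]]
```

View pics/s1.png

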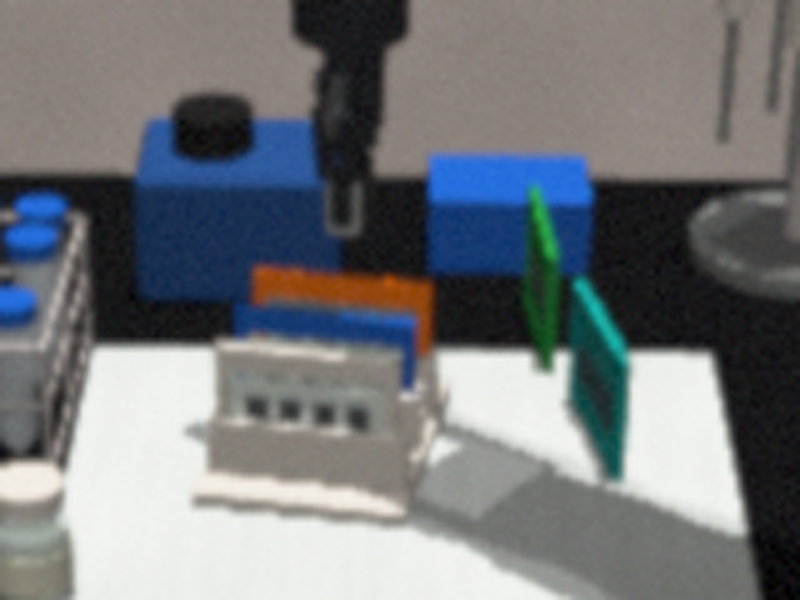

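The fingertip at crop (345,235) is centred above orange's top edge (343,280), which matches the projection. Lowering onto it.

>>> {"api": "servo_tool", "payload": {"steps": [[-0.1,4.8,3.1,0,0],[-0.1,0,0,20,0],[-0.1,0,0,25,0],[-0.1,0,0,25,0],[-0.1,0,0,10,0]]}}

```text
time: 2.3
tcp_pos: [0.5427, -0.402, 0.0716]
ee_rot: [0.996, -0.087, 0.0, 0.0]
ft_force: [0.3, -0.5, -0.2]
opening: 0.451
grasp_force: 0.0
```

```bash
python3 -c "
from h import *
from workcell import manip
st(manip.get_obs(),[.5388,-.398,.064],-10.2)"
```

```text
t 2.3 tcp [ 0.5427 -0.402   0.0716] xang -9.95 tilt [ 7.e-04  4.e-04 -1.e+00] open 0.451 grip 0.0 F [ 0.3 -0.5 -0.2]
 reader frame [ 0.1327 -0.5208]
 toolturn 0.25
 tool shift mm [-4.5 -3.3  7.6]
```

>>> {"api": "servo_tool", "payload": {"steps": [[-0.1,-4.5,-3.3,0,0.2],[-0.1,0,0,3,0],[-0.1,0,0,0,0],[-0.1,0,0,0,0]]}}

```text
time: 2.7
tcp_pos: [0.5391, -0.3976, 0.0696]
ee_rot: [0.996, -0.088, 0.001, 0.0]
ft_force: [0.1, -0.4, 1.1]
opening: 0.451
grasp_force: 0.0
```

```bash
python3 -c "
from h import *
from workcell import manip
st(manip.get_obs(),[.5388,-.398,.064],-10.2)"
```

```text
t 2.7 tcp [ 0.5391 -0.3976  0.0696] xang -10.11 tilt [ 1.7e-03  8.0e-04 -1.0e+00] open 0.451 grip 0.0 F [ 0.1 -0.4  1.1]
 reader frame [ 0.1286 -0.5169]
 toolturn 0.09
 tool shift mm [-0.2  0.4  5.6]
```

>>> {"api": "servo_tool", "payload": {"steps": [[-0.1,0,0,5,0],[-0.1,0,0,0,0],[-0.6,0,0,0,0],[-1,0,0,0,0],[-1,0,0,0,0]]}}

```text
time: 3.2
tcp_pos: [0.5383, -0.3979, 0.0633]
ee_rot: [0.996, -0.088, 0.0, 0.001]
ft_force: [-1.2, -4.8, -0.2]
opening: 0.085
grasp_force: 59.6
```

>>> {"api": "servo_tool", "payload": {"steps": [[-1,0,0,0,0],[-1,0,0,0,0],[-1,0,0,0,0],[-1,0,0,0,0]]}}

```text
time: 3.6
tcp_pos: [0.5384, -0.3979, 0.0634]
ee_rot: [0.996, -0.088, 0.0, 0.001]
ft_force: [-1.4, -5.1, -1.2]
opening: 0.084
grasp_force: 59.4
```

>>> {"api": "servo_tool", "payload": {"steps": [[-1,0,0,-15,0],[-1,0,0,-30,0],[-1,0,0,-40,0],[-1,0,0,-40,0],[-1,0,0,-40,0]]}}

```text
time: 4.1
tcp_pos: [0.5381, -0.3964, 0.2294]
ee_rot: [0.996, -0.088, -0.0, -0.001]
ft_force: [0.6, -0.3, -1.6]
opening: 0.086
grasp_force: 59.8
```

>>> {"api": "servo_tool", "payload": {"steps": [[-1,0,0,-10,-5],[-1,0,0,0,-8],[-1,0,0,0,-8],[-1,0,0,0,-8],[-1,0,0,0,-8]]}}

```text
time: 4.6
tcp_pos: [0.5383, -0.3965, 0.2379]
ee_rot: [0.972, 0.235, -0.0, -0.001]
ft_force: [0.1, 0.1, -2.1]
opening: 0.087
grasp_force: 59.7
```

>>> {"api": "servo_tool", "payload": {"steps": [[-1,0,0,0,-8],[-1,0,0,0,-8],[-1,0,0,0,-8],[-1,0,0,0,-8],[-1,0,0,0,-8]]}}

```text
time: 5.1
tcp_pos: [0.5383, -0.3965, 0.2379]
ee_rot: [0.833, 0.554, 0.0, -0.001]
ft_force: [0.3, -0.0, -1.5]
opening: 0.088
grasp_force: 59.7
```

>>> {"api": "servo_tool", "payload": {"steps": [[-1,0,0,0,-8],[-1,0,0,0,-8],[-1,0,0,0,0],[-1,0,0,0,0]]}}

```text
time: 5.5
tcp_pos: [0.5383, -0.3967, 0.238]
ee_rot: [0.751, 0.66, 0.0, -0.0]
ft_force: [0.3, -0.1, -1.5]
opening: 0.087
grasp_force: 59.7
```

```bash
python3 -c "
from h import *
from workcell import manip
t=O-.045*EY
st(manip.get_obs(),[t[0],t[1],.20],82.9)"
```

```text
t 5.5 tcp [ 0.5383 -0.3967  0.238 ] xang 82.66 tilt [ 7.e-04 -5.e-04 -1.e+00] open 0.087 grip 59.7 F [ 0.3 -0.1 -1.5]
 reader frame [ 0.1277 -0.5162]
 toolturn -0.24
 tool shift mm [ 470.6 -129.7   38.4]
```

>>> {"api": "servo_tool", "payload": {"steps": [[-1,30,-8,0,0],[-1,40,-11,0,0],[-1,40,-11,0,0],[-1,40,-11,0,0],[-1,40,-11,0,0]]}}

```text
time: 6.0
tcp_pos: [0.5098, -0.2005, 0.2383]
ee_rot: [0.751, 0.66, 0.0, -0.0]
ft_force: [0.5, -0.4, -1.5]
opening: 0.085
grasp_force: 59.8
```

>>> {"api": "servo_tool", "payload": {"steps": [[-1,40,-11,0,0],[-1,40,-11,0,0],[-1,40,-11,0,0],[-1,40,-11,0,0],[-1,40,-11,0,0]]}}

```text
time: 6.5
tcp_pos: [0.48, 0.0047, 0.2385]
ee_rot: [0.751, 0.66, 0.0, 0.0]
ft_force: [1.0, -0.3, -1.7]
opening: 0.088
grasp_force: 59.8
```

>>> {"api": "servo_tool", "payload": {"steps": [[-1,40,-11,0,0],[-1,30,-9,0,0],[-1,11,-3,20,-0.2],[-1,0,0,18,0],[-1,0,0,0,0]]}}

```text
time: 7.0
tcp_pos: [0.466, 0.0867, 0.1985]
ee_rot: [0.749, 0.662, -0.002, -0.001]
ft_force: [-0.6, 0.1, -1.8]
opening: 0.082
grasp_force: 59.6
```

>>> {"api": "servo_tool", "payload": {"steps": [[-1,0,0,0,0],[-1,0,0,0,0]]}}

```text
time: 7.2
tcp_pos: [0.4684, 0.0861, 0.2012]
ee_rot: [0.749, 0.663, 0.001, 0.0]
ft_force: [-0.0, 0.5, -1.6]
opening: 0.086
grasp_force: 59.6
```

Run:
```python
from h import *
from workcell import manip
t=O-.045*EY
o=manip.get_obs();st(o,[t[0],t[1],.12],82.9)
c=manip.capture("top");i=c["img"][:,:,::-1]
m=mask(c,(3,100,60),(20,255,255));n,l,s,_=cv2.connectedComponentsWithStats(m[230:340,180:330])
for k in range(1,n):
    if s[k,4]>8:
        p=np.argwhere(l==k)[:,::-1].astype(np.float32)+[180,230];r=cv2.minAreaRect(p.astype(np.float32));print(s[k,4],r)
        w=ray(c,p,o["tcp_pos"][2]+.0387)[:,:2]-O;q=w@np.array([EX,EY]).T;print(q.mean(0),q.min(0),q.max(0));print(np.degrees(np.polyfit(q[:,1],q[:,0],1)[0]))
cv2.imwrite("pics/t2.png",cv2.resize(i[230:345,170:330],None,fx=5,fy=5,interpolation=cv2.INTER_CUBIC))
```

```text
t 7.2 tcp [0.4684 0.0861 0.2012] xang 82.99 tilt [ 4.0e-04  1.2e-03 -1.0e+00] open 0.086 grip 59.6 F [-0.   0.5 -1.6]
 reader frame [-0.0014 -0.0456]
 toolturn 0.09
 tool shift mm [ 0.6  1.3 81.2]
37 ((284.5, 300.5), (5.0, 7.0), 90.0)
[-0.00107934 -0.09459541] [-0.00567421 -0.10239439] [ 0.00435166 -0.08734226]
9.370785194732115
```

View pics/t2.png

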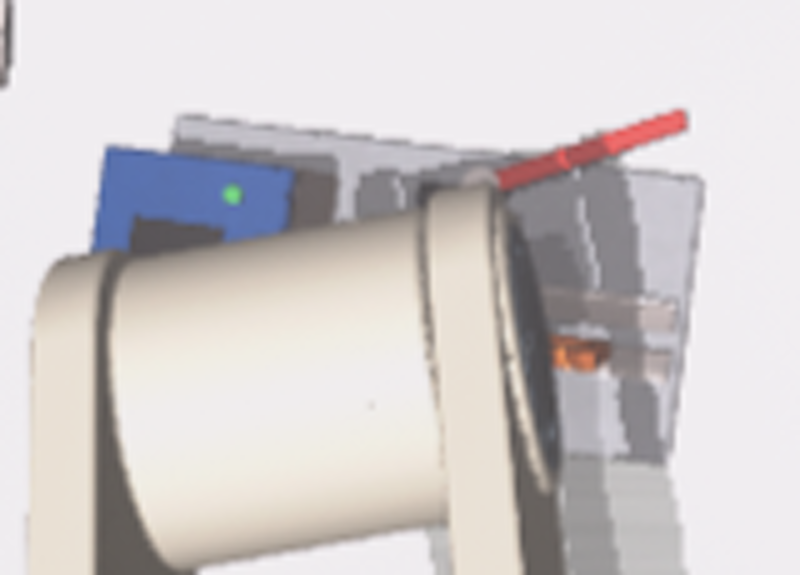

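The arm hides most of it, but the cassette's near end at crop (580,353) puts its x at -1.1 mm in the reader frame, matching the TCP (-1.4). I correct by 1.3 mm and lower, guided by force.

>>> {"api": "servo_tool", "payload": {"steps": [[-1,0,1.3,20,0],[-1,0,0,30,0],[-1,0,0,30,0],[-1,0,0,8,0],[-1,0,0,0,0]]}}

```text
time: 7.75
tcp_pos: [0.4687, 0.0859, 0.112]
ee_rot: [0.749, 0.663, -0.001, -0.0]
ft_force: [-0.3, 0.2, -1.5]
opening: 0.088
grasp_force: 59.7
```

>>> {"api": "servo_tool", "payload": {"steps": [[-1,0,0,0,0],[-1,0,0,5,0],[-1,0,0,4,0],[-1,0,0,0,0]]}}

```text
time: 8.15
tcp_pos: [0.469, 0.0862, 0.1033]
ee_rot: [0.748, 0.663, 0.0, 0.0]
ft_force: [0.6, 0.0, -1.5]
opening: 0.084
grasp_force: 59.8
```

```bash
python3 -c "
from h import *
from workcell import manip
t=O-.045*EY
st(manip.get_obs(),[t[0],t[1],.0713],82.9)"
```

```text
t 8.15 tcp [0.469  0.0862 0.1033] xang 83.09 tilt [ 0.e+00  1.e-04 -1.e+00] open 0.084 grip 59.8 F [ 0.6  0.  -1.5]
 reader frame [-0.0008 -0.0455]
 toolturn 0.19
 tool shift mm [ 0.5  0.8 32. ]
```

Inside the flare with no contact. Continuing in small steps.

>>> {"api": "servo_tool", "payload": {"steps": [[-1,0,0.7,3,0.2],[-1,0,0,2,0],[-1,0,0,2,0],[-1,0,0,0,0]]}}

```text
time: 8.55
tcp_pos: [0.4697, 0.0861, 0.096]
ee_rot: [0.75, 0.662, -0.0, -0.0]
ft_force: [1.0, 0.5, -1.4]
opening: 0.083
grasp_force: 59.8
```

>>> {"api": "servo_tool", "payload": {"steps": [[-1,0,0,2,0],[-1,0,0,2,0],[-1,0,0,0,0]]}}

```text
time: 8.85
tcp_pos: [0.4699, 0.0861, 0.0921]
ee_rot: [0.75, 0.662, 0.0, 0.0]
ft_force: [1.8, -0.6, -2.0]
opening: 0.088
grasp_force: 59.6
```

>>> {"api": "servo_tool", "payload": {"steps": [[-1,0,0,3,0],[-1,0,0,3,0],[-1,0,0,0,0]]}}

```text
time: 9.15
tcp_pos: [0.4699, 0.0861, 0.086]
ee_rot: [0.75, 0.662, 0.0, 0.0]
ft_force: [1.5, -0.4, -3.3]
opening: 0.083
grasp_force: 59.6
```

>>> {"api": "servo_tool", "payload": {"steps": [[-1,0,0,3,0],[-1,0,0,3,0],[-1,0,0,0,0]]}}

```text
time: 9.45
tcp_pos: [0.4699, 0.0861, 0.08]
ee_rot: [0.75, 0.662, 0.0, 0.0]
ft_force: [3.4, 0.4, -3.2]
opening: 0.085
grasp_force: 59.6
```

>>> {"api": "servo_tool", "payload": {"steps": [[-1,0,0.3,2,0],[-1,0,0,2,0],[-1,0,0,2,0],[-1,0,0,0,0]]}}

```text
time: 9.85
tcp_pos: [0.47, 0.086, 0.074]
ee_rot: [0.75, 0.662, -0.0, -0.0]
ft_force: [2.2, -0.6, -1.7]
opening: 0.088
grasp_force: 59.7
```

>>> {"api": "servo_tool", "payload": {"steps": [[-1,0,0,1,0],[-1,0,0,1,0],[-1,0,0,0,0]]}}

```text
time: 10.15
tcp_pos: [0.47, 0.0861, 0.0722]
ee_rot: [0.75, 0.662, -0.0, -0.0]
ft_force: [2.5, -1.3, -1.7]
opening: 0.08
grasp_force: 59.8
```

>>> {"api": "servo_tool", "payload": {"steps": [[-1,0,0,0.7,0],[-1,0,0,0.7,0],[-1,0,0,0,0]]}}

```text
time: 10.45
tcp_pos: [0.4701, 0.086, 0.0712]
ee_rot: [0.75, 0.662, 0.0, 0.0]
ft_force: [0.3, -0.6, 3.5]
opening: 0.084
grasp_force: 60.6
```

>>> {"api": "servo_tool", "payload": {"steps": [[-1,0,0,0.7,0],[-1,0,0,0,0]]}}

```text
time: 10.65
tcp_pos: [0.4705, 0.086, 0.0711]
ee_rot: [0.75, 0.662, 0.0, 0.0]
ft_force: [-0.6, -2.4, 13.0]
opening: 0.081
grasp_force: 62.1
```

Floor contact at the predicted height. Letting go and lifting.

>>> {"api": "servo_tool", "payload": {"steps": [[-0.6,0,0,-0.6,0],[-0.4,0,0,0,0],[-0.3,0,0,0,0],[-0.3,0,0,0,0],[-0.3,0,0,0,0]]}}

```text
time: 11.15
tcp_pos: [0.4699, 0.0861, 0.0706]
ee_rot: [0.75, 0.662, -0.0, -0.0]
ft_force: [-0.2, -0.5, 1.3]
opening: 0.35
grasp_force: 0.0
```

>>> {"api": "servo_tool", "payload": {"steps": [[-0.3,0,0,0,0],[-0.3,0,0,-10,0],[-0.3,0,0,-20,0],[-0.3,0,0,-30,0],[-0.3,0,0,-30,0]]}}

```text
time: 11.65
tcp_pos: [0.4697, 0.086, 0.1622]
ee_rot: [0.75, 0.662, -0.0, -0.0]
ft_force: [0.9, -0.3, -0.5]
opening: 0.349
grasp_force: 0.0
```

>>> {"api": "servo_tool", "payload": {"steps": [[-1,-45,0,0,0],[-1,-45,0,0,0],[-1,-20,0,0,0],[-1,0,0,0,0],[-1,0,0,0,0]]}}

```text
time: 12.15
tcp_pos: [0.4566, -0.0232, 0.1613]
ee_rot: [0.75, 0.661, 0.0, 0.0]
ft_force: [0.8, -0.4, 0.1]
opening: 0.006
grasp_force: 0.0
```

Run:
```python
from h import *
from workcell import manip
t=O-.145*EY
o=manip.get_obs();st(o,[t[0],t[1],.07],82.9)
c=manip.capture("top");i=c["img"][:,:,::-1]
m=mask(c,(3,100,60),(20,255,255));n,l,s,_=cv2.connectedComponentsWithStats(m[230:340,180:330])
for k in range(1,n):
    if s[k,4]>8:
        p=np.argwhere(l==k)[:,::-1].astype(np.float32)+[180,230]
        w=ray(c,p,.11)[:,:2]-O;q=w@np.array([EX,EY]).T;print(s[k,4],q.mean(0),q.min(0),q.max(0),np.degrees(np.polyfit(q[:,1],q[:,0],1)[0]))
cv2.imwrite("pics/t3.png",cv2.resize(i[230:345,170:330],None,fx=5,fy=5,interpolation=cv2.INTER_CUBIC))
```

```text
t 12.15 tcp [ 0.4566 -0.0232  0.1613] xang 82.8 tilt [ 3.e-04  6.e-04 -1.e+00] open 0.006 grip 0.0 F [ 0.8 -0.4  0.1]
 reader frame [ 0.0004 -0.1556]
 toolturn -0.1
 tool shift mm [10.5 -0.5 91.3]
106 [-6.78002642e-05 -1.30277386e-02] [-0.00471504 -0.0395311 ] [0.00528544 0.0166703 ] -1.731495966952343
```

View pics/t3.png

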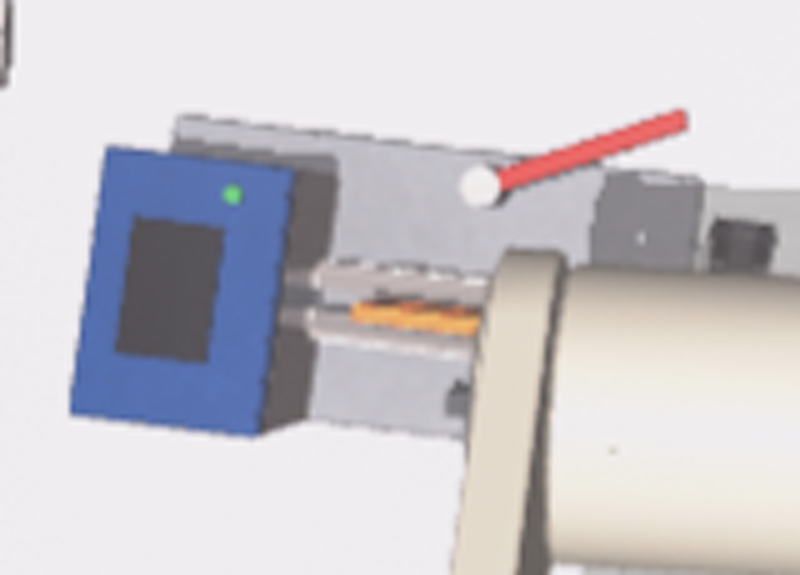

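The cassette stands in line in the channel with its leading end at y≈+17 mm, centre ≈ -43. Lowering the closed fingers behind it, then pushing.

>>> {"api": "servo_tool", "payload": {"steps": [[-1,0,0,30,0],[-1,0,0,40,0],[-1,0,0,24,0],[-1,0,0,0,0]]}}

```text
time: 12.6
tcp_pos: [0.4542, -0.0219, 0.0643]
ee_rot: [0.749, 0.662, -0.002, -0.002]
ft_force: [-0.6, 0.6, 0.1]
opening: 0.004
grasp_force: 0.0
```

>>> {"api": "servo_tool", "payload": {"steps": [[-1,15,0,0,0],[-1,12,0,0,0],[-1,6,0,0,0],[-1,5,0,0,0],[-1,5,0,0,0]]}}

```text
time: 13.1
tcp_pos: [0.4621, 0.02, 0.0673]
ee_rot: [0.749, 0.662, 0.0, 0.0]
ft_force: [0.3, -0.0, 0.5]
opening: -0.0
grasp_force: 0.0
```

>>> {"api": "servo_tool", "payload": {"steps": [[-1,6,0,0,0],[-1,6,0,0,0],[-1,6,0,0,0],[-1,6,0,0,0],[-1,6,0,0,0]]}}

```text
time: 13.6
tcp_pos: [0.4655, 0.0498, 0.0668]
ee_rot: [0.75, 0.662, -0.0, -0.0]
ft_force: [0.5, -0.8, -0.5]
opening: 0.0
grasp_force: 0.0
```

>>> {"api": "servo_tool", "payload": {"steps": [[-1,6,0,0,0],[-1,6,0,0,0],[-1,6,0,0,0],[-1,6,0,0,0],[-1,6,0,0,0]]}}

```text
time: 14.1
tcp_pos: [0.4692, 0.0796, 0.0668]
ee_rot: [0.75, 0.662, -0.0, -0.0]
ft_force: [-0.1, -0.8, -0.4]
opening: -0.002
grasp_force: 0.0
```

```bash
python3 -c "
from h import *
from workcell import manip
t=O-.031*EY
st(manip.get_obs(),[t[0],t[1],.0673],82.9)"
```

```text
t 14.1 tcp [0.4692 0.0796 0.0668] xang 82.89 tilt [-0.e+00 -1.e-04 -1.e+00] open -0.002 grip 0.0 F [-0.1 -0.8 -0.4]
 reader frame [ 0.0002 -0.052 ]
 toolturn -0.01
 tool shift mm [21.  -0.2 -0.5]
```

>>> {"api": "servo_tool", "payload": {"steps": [[-1,4,0,0,0],[-1,4,0,0,0],[-1,4,0,0,0],[-1,3,0,0,0],[-1,2,0,0,0]]}}

```text
time: 14.6
tcp_pos: [0.4713, 0.0962, 0.0668]
ee_rot: [0.75, 0.662, 0.0, 0.0]
ft_force: [-0.7, -1.2, 1.2]
opening: 0.004
grasp_force: 0.0
```

>>> {"api": "servo_tool", "payload": {"steps": [[-1,1.5,0,0,0],[-1,1,0,0,0],[-1,1,0,0,0],[-1,0,0,0,0]]}}

```text
time: 15.0
tcp_pos: [0.4717, 0.0995, 0.0668]
ee_rot: [0.75, 0.662, 0.0, -0.0]
ft_force: [-0.5, -0.0, 1.0]
opening: 0.002
grasp_force: 0.0
```

>>> {"api": "servo_tool", "payload": {"steps": [[-1,1,0,0,0],[-1,1,0,0,0],[-1,0,0,0,0]]}}

```text
time: 15.3
tcp_pos: [0.4715, 0.1002, 0.0667]
ee_rot: [0.749, 0.662, -0.001, 0.0]
ft_force: [-0.8, -10.7, 2.4]
opening: 0.0
grasp_force: 0.0
```

>>> {"api": "servo_tool", "payload": {"steps": [[-1,1,0,0,0],[-1,1,0,0,0],[-1,0,0,0,0]]}}

```text
time: 15.6
tcp_pos: [0.4713, 0.1007, 0.0667]
ee_rot: [0.749, 0.662, -0.002, 0.001]
ft_force: [0.4, -22.9, 4.2]
opening: 0.006
grasp_force: 0.0
```

Run:
```python
from h import *
from workcell import manip
o=manip.get_obs();st(o)
c=manip.capture("top")
m=mask(c,(3,100,60),(20,255,255))[230:340,180:330]
p=np.argwhere(m>0)[:,::-1]+[180,230]
q=(ray(c,p,.11)[:,:2]-O)@np.array([EX,EY]).T if len(p) else np.zeros((1,2));print(len(p),q.mean(0),q.min(0),q.max(0))
```

```text
t 15.6 tcp [0.4713 0.1007 0.0667] xang 82.97 tilt [-0.0044 -0.0013 -1.    ] open 0.006 grip 0.0 F [  0.4 -22.9   4.2]
 reader frame [-0.0002 -0.0309]
0 [0. 0.] [0. 0.] [0. 0.]
```

The 23 N stop comes exactly where home is expected (finger at y = -31 mm). Backing off and checking.

>>> {"api": "servo_tool", "payload": {"steps": [[-1,-8,0,0,0],[-1,-20,0,0,0],[-1,-30,0,0,0],[-1,0,0,-40,0],[-1,0,0,-40,0]]}}

```text
time: 16.15
tcp_pos: [0.4638, 0.0451, 0.1469]
ee_rot: [0.75, 0.661, -0.001, -0.001]
ft_force: [0.5, 0.4, -0.3]
opening: 0.002
grasp_force: 0.0
```

>>> {"api": "servo_tool", "payload": {"steps": [[-1,0,45,0,0],[-1,0,45,0,0],[-1,0,45,0,0],[-1,0,0,0,0],[-1,0,0,0,0]]}}

```text
time: 16.65
tcp_pos: [0.599, 0.0291, 0.1461]
ee_rot: [0.75, 0.662, -0.0, -0.0]
ft_force: [0.0, -0.6, 0.3]
opening: 0.002
grasp_force: 0.0
```

Run:
```python
from h import *
from workcell import manip
o=manip.get_obs();t=O+.135*EX-.088*EY;st(o,[*t,.063],82.9)
c=manip.capture("top")
def q(m,z,x0,x1):
    p=np.argwhere(m[230:340,x0:x1]>0)[:,::-1]+[x0,230]
    if len(p)<5: print('none');return
    w=(ray(c,p,z)[:,:2]-O)@np.array([EX,EY]).T;print(len(p),w.mean(0),w.min(0),w.max(0))
q(mask(c,(9,100,60),(20,255,255)),.11,180,330)
q(mask(c,(0,90,150),(8,255,255))|mask(c,(172,90,150),(180,255,255)),.078,250,330)
cv2.imwrite("pics/t4.png",cv2.resize(c["img"][230:345,170:330,::-1],None,fx=5,fy=5,interpolation=cv2.INTER_CUBIC))
```

```text
t 16.65 tcp [0.599  0.0291 0.1461] xang 82.86 tilt [ 1.0e-04 -1.1e-03 -1.0e+00] open 0.002 grip 0.0 F [ 0.  -0.6  0.3]
 reader frame [ 0.1353 -0.0861]
 toolturn -0.04
 tool shift mm [-1.9 -0.2 83.1]
34 [ 0.0006009  -0.00980823] [-0.00359352 -0.01951914] [ 0.00500504 -0.00082577]
83 [ 0.08125854 -0.07344986] [ 0.00339659 -0.11371902] [ 0.10472688 -0.00023862]
```

View pics/t4.png

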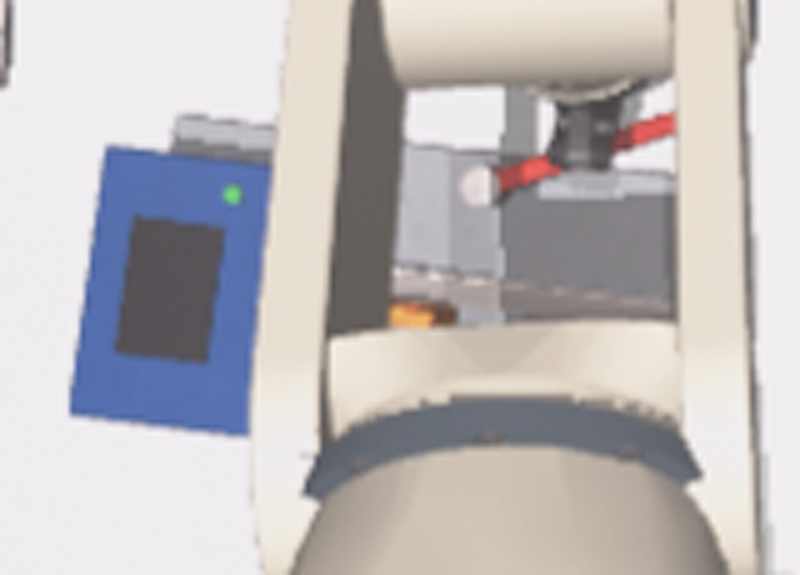

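The cassette's trailing end is at crop (450,315), which gives y = -19.5 mm, so it is home. The dark gripper near (585,150) needs a check against the gate before I lower.

Run:
```python
from h import *
from workcell import manip
o=manip.get_obs();c=manip.capture("top");p=o["tcp_pos"]
f=lambda P:((proj(c,P)-[170,230])*5).round(0).tolist()
print(f(p),f(p+[0,0,.07]),f(p+[0,0,.15]))
h=O+.062*EX-.03*EY;print(f([*h,.078]),[f([*(h+.1*(-np.cos(a)*EX-np.sin(a)*EY)),.078]) for a in(1.9,2.02,2.1)])
```

```text
[[611.0, 32.0]] [[599.0, 18.0]] [[584.0, -1.0]]
[[480.0, 184.0]] [[[692.0, 140.0]], [[686.0, 115.0]], [[680.0, 99.0]]]
```

The TCP projects to (611,32), hidden under the forearm. The hinge and tip projections match the image at a = 2.02 rad, so the finger clears the gate by about 19 mm. Lowering, then sweeping the arc.

>>> {"api": "servo_tool", "payload": {"steps": [[-1,-2,0,30,0],[-1,0,0,30,0],[-1,0,0,15,0],[-1,0,0,8,0],[-1,0,0,0,0]]}}

```text
time: 17.25
tcp_pos: [0.598, 0.0273, 0.0633]
ee_rot: [0.75, 0.662, -0.001, -0.0]
ft_force: [0.2, -0.5, 0.2]
opening: -0.001
grasp_force: 0.0
```

>>> {"api": "servo_tool", "payload": {"steps": [[-1,0,-10,0,0],[-1,0,-10,0,0],[-1,-4,-8,0,0],[-1,-4,-8,0,0],[-1,-4,-8,0,0]]}}

```text
time: 17.75
tcp_pos: [0.553, 0.0205, 0.0643]
ee_rot: [0.75, 0.662, 0.0, 0.0]
ft_force: [0.4, 0.3, 0.4]
opening: 0.0
grasp_force: 0.4
```

>>> {"api": "servo_tool", "payload": {"steps": [[-1,-4,-8,0,0],[-1,-2,-9,0,0],[-1,-1,-9,0,0],[-1,0,0,0,0]]}}

```text
time: 18.15
tcp_pos: [0.5251, 0.0169, 0.0636]
ee_rot: [0.75, 0.662, -0.001, -0.001]
ft_force: [0.6, -0.6, 0.9]
opening: -0.0
grasp_force: 0.0
```

```bash
python3 -c "
from h import *
from workcell import manip
st(manip.get_obs())"
```

```text
t 18.15 tcp [0.5251 0.0169 0.0636] xang 82.88 tilt [-3.0e-04 -1.8e-03 -1.0e+00] open -0.0 grip 0.0 F [ 0.6 -0.6  0.9]
 reader frame [ 0.0635 -0.1073]
```

>>> {"api": "servo_tool", "payload": {"steps": [[-1,0,-9.5,0,0],[-1,1,-9.5,0,0],[-1,3,-9.5,0,0],[-1,4,-9.5,0,0],[-1,6,-9,0,0]]}}

```text
time: 18.65
tcp_pos: [0.4811, 0.0371, 0.0638]
ee_rot: [0.75, 0.662, -0.0, -0.0]
ft_force: [0.2, -1.3, 0.5]
opening: -0.004
grasp_force: 0.4
```

>>> {"api": "servo_tool", "payload": {"steps": [[-1,7,-8.5,0,0],[-1,9,-7,0,0],[-1,9,-6.5,0,0],[-1,7,-3,0,0],[-1,7,-3,0,0]]}}

```text
time: 19.15
tcp_pos: [0.4589, 0.0797, 0.0638]
ee_rot: [0.749, 0.662, -0.0, -0.0]
ft_force: [-0.2, -0.1, -0.5]
opening: 0.004
grasp_force: 0.3
```

>>> {"api": "servo_tool", "payload": {"steps": [[-1,4,-1,0,0],[-1,2,0,0,0],[-1,0,0,0,0]]}}

```text
time: 19.45
tcp_pos: [0.4589, 0.0852, 0.0637]
ee_rot: [0.75, 0.662, -0.0, -0.0]
ft_force: [0.9, -0.6, 0.0]
opening: -0.001
grasp_force: 0.0
```

```bash
python3 -c "
from h import *
from workcell import manip
st(manip.get_obs())"
```

```text
t 19.45 tcp [0.4589 0.0852 0.0637] xang 82.9 tilt [ 0.e+00 -1.e-04 -1.e+00] open -0.001 grip 0.0 F [ 0.9 -0.6  0. ]
 reader frame [-0.0107 -0.0478]
```

>>> {"api": "servo_tool", "payload": {"steps": [[-1,1,0,0,0],[-1,1,0,0,0],[-1,0,0,0,0]]}}

```text
time: 19.75
tcp_pos: [0.4591, 0.0868, 0.0638]
ee_rot: [0.75, 0.662, -0.0, -0.0]
ft_force: [-0.2, 0.5, -0.1]
opening: -0.001
grasp_force: 0.0
```

>>> {"api": "servo_tool", "payload": {"steps": [[-1,1,0,0,0],[-1,0,0,0,0]]}}

```text
time: 19.95
tcp_pos: [0.4591, 0.0875, 0.0638]
ee_rot: [0.75, 0.662, -0.0, 0.0]
ft_force: [-0.2, -4.9, 1.0]
opening: -0.001
grasp_force: 2.2
```

>>> {"api": "servo_tool", "payload": {"steps": [[-1,0.7,0,0,0],[-1,0,0,0,0],[-1,0,0,0,0]]}}

```text
time: 20.25
tcp_pos: [0.4591, 0.0877, 0.0638]
ee_rot: [0.749, 0.662, -0.001, 0.0]
ft_force: [0.9, -10.4, 1.2]
opening: 0.001
grasp_force: 4.6
```

>>> {"api": "servo_tool", "payload": {"steps": [[-1,-15,0,0,0],[-1,-40,0,0,0],[-1,-30,0,-30,0],[-1,-40,0,-40,0],[-1,-40,0,-40,0]]}}

```text
time: 20.75
tcp_pos: [0.4394, -0.0669, 0.1655]
ee_rot: [0.75, 0.662, -0.0, -0.0]
ft_force: [1.8, -0.1, 0.1]
opening: 0.0
grasp_force: 0.0
```

>>> {"api": "servo_tool", "payload": {"steps": [[-1,-45,0,-20,0],[-1,-45,0,0,0],[-1,-40,0,0,0],[-1,-20,0,0,0],[-1,0,0,0,0]]}}

```text
time: 21.25
tcp_pos: [0.4213, -0.2169, 0.1846]
ee_rot: [0.751, 0.661, 0.0, 0.0]
ft_force: [-0.1, 1.0, 0.2]
opening: -0.003
grasp_force: 0.0
```

Run:
```python
from h import *
from workcell import manip
o=manip.get_obs();st(o);c=manip.capture("top")
def q(m,z):
    p=np.argwhere(m[230:340,180:330]>0)[:,::-1]+[180,230]
    if len(p)<5: print('none');return
    w=(ray(c,p,z)[:,:2]-O)@np.array([EX,EY]).T;print(len(p),w.mean(0),w.min(0),w.max(0));return w
q(mask(c,(9,100,60),(20,255,255)),.11)
w=q(mask(c,(0,90,150),(6,255,255))|mask(c,(172,90,150),(180,255,255)),.078)
print('gate rad',-np.polyfit(w[:,0],w[:,1],1)[0])
cv2.imwrite("pics/t5.png",cv2.resize(c["img"][230:345,170:330,::-1],None,fx=5,fy=5,interpolation=cv2.INTER_CUBIC))
```

```text
t 21.25 tcp [ 0.4213 -0.2169  0.1846] xang 82.7 tilt [-4.e-04  9.e-04 -1.e+00] open -0.003 grip 0.0 F [-0.1  1.   0.2]
 reader frame [-0.0106 -0.3522]
112 [-0.00026759  0.01379989] [-0.00477938 -0.01951914] [0.00388338 0.04651625]
171 [ 0.00704906 -0.02807623] [-0.03799947 -0.03424118] [0.05277027 0.03470762]
gate rad 0.0039196442728176425
```

View pics/t5.png

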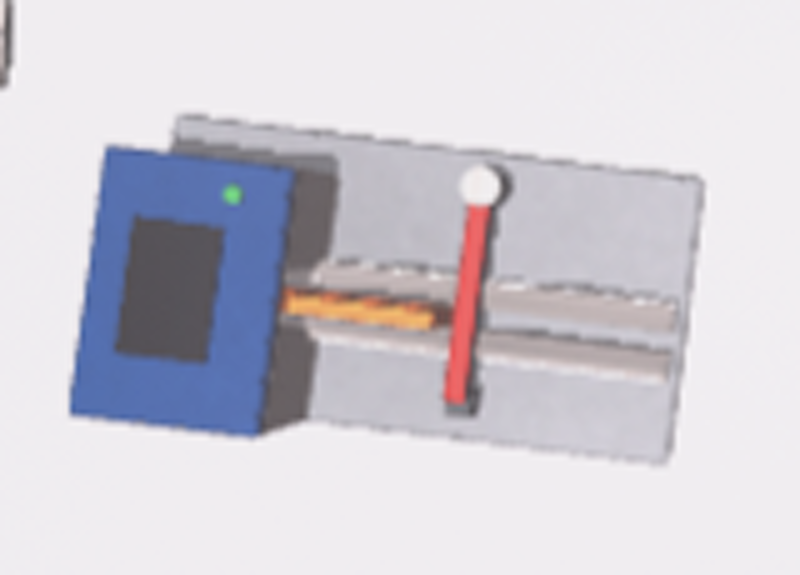

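The gate (crop (480,185) to (455,400)) is shut against its latch at about 0.00 rad. The cassette (285–450, 310) is home and the robot is clear, so I'm handing in.

```bash
python3 -c "
from workcell import manip
print(manip.job_done())"
```

```text
the job is handed in; nothing more can be done
None
```

The orange cassette is home against the end stop, upright and let go, with the gate shut behind it; I handed the job in at about 21 s of robot time, and no verdict came back.

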